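# Index the milk-jar carousel under the scan head

## Robot

A 7-joint arm with a two-finger parallel gripper is mounted at the origin on the work surface. World frame = base frame: x ahead of the robot, y to its left, z up, the work surface at z = 0. Lengths are in m, angles in rad, forces in N, time in s.
With the tool pointing down it reaches from about 0.425 to 0.925 m from the base axis. Payload 6.8 kg.
Tool frame: the origin (TCP) lies at the very end of the fingers, on their centre line; the grasp point (between the pads) lies 19 mm behind it; z points along the fingers, y is the line along which they close (so a half turn about z gives the same grasp; the last joint's range is limited). The gripper opens to 85 mm and grips with 20 to 120 N. Pads are 22 mm wide; open, the fingers measure 114 mm over their backs; the gripper's body (76 mm by 85 mm) begins 54 mm behind the grasp point. The pads swing forward as they close: fully open they stand 13 mm farther back than shut.
Start: joints at [-1.265, 0.477, 0.022, 1.555, -0.011, 1.109, -0.083], TCP at [0.271, 0.618, 0.231] pointing down, gripper open.
Joint ranges: [-2.96, 2.96], [-0.34, 2.1], [-1.41, 1.46], [0.24, 2.44], [-1.37, 4.51], [0.17, 1.92], [-2.96, 2.96]. Speed limits (rad/s): [2.39, 2.39, 3.14, 3.14, 3.14, 3.14, 3.14].

## Interface

Orientations are given as a rotation vector (axis times angle).
In Python, from bench import monitor, optics, r gives the robot as it stands.
- The arm moves only by the shell command python3 -m crank 'ROWS' [OPENING] [FORCE]. ROWS is JSON, a list of rows, each a list of 2 entries, a list of its own where there are three numbers: the shift along the tool's x, y, z in cm, then the turn, a rotation vector about the tool's x, y, z in rad. A call has 1 to 5 rows; each row shifts and turns the commanded pose from where the row before left it, along the tool's axes as they then stand; what a row does not reach is not made up. A row lasts 1/10 s, in which the tool goes at most 50 mm and 8.59 degrees, less where a joint would pass 70% of its speed; a pose out of reach is approached as far as the arm can. A call is refused whole if a number of a shift passes 5 or a number of a turn 0.15, either way. A call with a gripper value outside its range is refused whole. OPENING is the finger opening in cm, from 0 to 8.54, set as the call begins (- or left out, the last holds). The fingers move at their own pace and stop on an object; FORCE is the grip in N (left out, the last holds). Time passes only in rows, so rows that do not move let the fingers close. It gives the time, the measured TCP pose, the force, the opening and the grip force at its end, in the units of the state.
- monitor.get_obs(): the state, without advancing time (a new reading comes with each control period).
- optics.grab_frame(name): name is "scene" or "top" or "wrist"; returns (picture, depth): 400x640x3 uint8, red, green, blue; 400x640 float32, m along the optical axis (not along the pixel's ray), 0 where there is no reading.
- optics.camera_model(name): a dict with "vertical_fov" (degrees; the focal length in pixels is half the picture's height over the tangent of half this angle, whatever the lens; pixels are square), "cx", "cy" (the principal point, pixels), "D" ([k1, k2, p1, p2, k3] as OpenCV has them; the pictures are not rectified), "R" (3x3) and "t" (3): a world point X has camera coordinates R X + t; the wrist camera has in their place "hand_eye" (4x4, takes a point from camera to tool coordinates, whose origin is the TCP and whose axes are the flange's). Camera axes: x right, y down, z forward; pixel columns grow to the right and rows downward; lengths in m; the calibration is good to about 2 mm. A picture is of the moment at which its call begins: read the wrist's pose just before it. camera_model takes no time and is no camera call.
- r.hand_in(): hands the job in; it is judged then, once.
The state is a dict: "clock": time; "joints": joint angles; "qvel": joint speeds; "tau": joint torques, N m; "tcp_pos": TCP position; "orientation": TCP orientation; "contact_force": force on the tool from outside, world axes, zero at the start; "moment": the same for the moment, N m; "grip_width": finger opening in m; "gripper_force": force on a finger pad.
Only numpy, scipy, OpenCV 4.12 (cv2) and the standard library are available. Lean on these libraries where they do the work, as an engineer would, in place of code of your own. Each camera call takes 0.05 s, during which the arm holds its last target. There are 200 camera calls.

## Task

Bring the tall milk jar under the scan head: press the carousel's indexing plunger in and turn the carousel one slot, the way that takes the tall jar towards the head, then let the plunger spring out into that slot so the carousel is locked again. Do not turn the wrong way or past that slot, do not push, lift or tip the jars, and leave everything else on the table where it stands.

Things in the scene. Friction and masses are not known exactly. Their poses are not given: they have to be found in the camera images.
- carousel_base: fixed foot of the jar carousel. Origin on the vertical turning axis, at table height; z up; its +x axis points to the scan head's post (radius 185 mm). Round it a fixed index plate (radius 142 mm, 25 to 33 mm above the table) with six slots in its rim, 60 degrees apart. Above turns a disc of radius 120 mm with six cups on a circle of radius 85 mm, one empty; at each slot a cup is under the head.
- carousel (a joint): angle of the turning disc, rad: 0 at the start, growing counter-clockwise seen from above; next slots at +1.047 and -1.047. With the plunger out in a slot it is locked (play about 0.01 rad); with the plunger in it turns with a drag of about 0.12 N m and hardly coasts.
- plunger_top (a point): centre of the upper face of the indexing plunger's black round button, 40 mm in diameter, facing up, 103 mm above the table when out. It is carried on an arm of the disc, 150 mm from the turning axis, at the start on the robot's side, opposite the scan head, and goes round with the disc.
- guard_mid (a point): top face of the arm under the button (45 mm above the table), turning with the disc. On the arm, before and behind the button in the direction of turning, stand two fixed steel guard posts, 8 mm thick, 28 mm wide radially, tops 125 mm above the table, inner faces 30 mm from the button's centre (60 mm gap): a fingertip on the button can push them sideways. Radially the button is open.
- plunger (a joint): how far the plunger is pressed in (downwards), m: 0 out, 0.016 fully in (hard stop, button at 87 mm). Spring: 5 N at the start, 8.5 N fully in. From 0.011 m on the tooth is free of its slot and the disc can turn. Let go between slots it stays in at about 0.010 m, and springs out by itself when the disc comes within about 0.01 rad of a slot.
- scan_point (a point): centre of the window under the fixed scan head, 200 mm above the table, 85 mm from the turning axis; the head is a grey box 60 x 50 x 45 mm, up to 250 mm above the table, on an arm from the post behind it.
- tall_jar: the only tall jar: round, white with a blue cap, 50 mm in diameter, 125 mm high (top 174 mm above the table), standing loose in a cup of the carousel (about 2.5 mm of play), at the start one place left or right of the cup under the scan head. Origin at the centre of its underside. Not to be pushed, lifted or tipped.
- short_jar1: short round white milk jar with a blue cap, 50 mm in diameter, 75 mm high, standing loose in a cup of the carousel (cup floor 49 mm above the table, cup rim 80 mm, so its top is at 124 mm). Origin at the centre of its underside. Not to be pushed, lifted or tipped.
- short_jar2: short round white milk jar with a blue cap, 50 mm in diameter, 75 mm high, standing loose in a cup of the carousel (cup floor 49 mm above the table, cup rim 80 mm, so its top is at 124 mm). Origin at the centre of its underside. Not to be pushed, lifted or tipped.
- short_jar3: short round white milk jar with a blue cap, 50 mm in diameter, 75 mm high, standing loose in a cup of the carousel (cup floor 49 mm above the table, cup rim 80 mm, so its top is at 124 mm). Origin at the centre of its underside. Not to be pushed, lifted or tipped.
- short_jar4: short round white milk jar with a blue cap, 50 mm in diameter, 75 mm high, standing loose in a cup of the carousel (cup floor 49 mm above the table, cup rim 80 mm, so its top is at 124 mm). Origin at the centre of its underside. Not to be pushed, lifted or tipped.
- spray_bottle: white bottle, 60 mm in diameter, 170 mm high, standing left on the table; origin at the centre of its underside. Bystander.
- steel_cup: steel cup, 70 mm wide, 80 mm high, right on the table; origin at the centre of its underside. Bystander.
- label_box: cardboard box 90 x 60 x 45 mm, right on the table; origin at the centre of its underside. Bystander.
- spare_jar: short white jar with a blue cap, 50 mm in diameter, 75 mm high, left on the table near the robot; origin at the centre of its underside. Bystander.
- steel_bowl: steel bowl, 110 mm wide, 50 mm high, right on the table; origin at the centre of its underside. Bystander.

How it is judged:
On the way:
1. the plunger is pressed in while the carousel is still at its first slot (value of joint plunger above 0.009 m and value of joint carousel between -0.2 and 0.2 rad), for 0.05 s.
At the end, for the whole second after the job is handed in: The tall jar stands under the scan head (within 10 mm horizontally), the carousel is one slot (1.00 to 1.09 rad) from its start and still, the plunger is out (less than 3 mm in), and all five jars stand upright on the floors of their cups (horizontal distance between tall_jar and scan_point below 0.01 m and value of joint plunger below 0.003 m and velocity of joint carousel between -0.05 and 0.05 rad/s and (value of joint carousel between 1 and 1.09 rad or value of joint carousel between -1.09 and -1 rad) and angle between each of tall_jar, short_jar1, short_jar2, short_jar3, short_jar4's own z axis and vertical below 0.12 rad and height (world z) of tall_jar between 0.044 and 0.056 m and height (world z) of short_jar1 between 0.044 and 0.056 m and height (world z) of short_jar2 between 0.044 and 0.056 m and height (world z) of short_jar3 between 0.044 and 0.056 m and height (world z) of short_jar4 between 0.044 and 0.056 m); the robot touches nothing.
It fails at once if a jar is lifted out of its cup or tipped (height (world z) of any of tall_jar, short_jar1, short_jar2, short_jar3, short_jar4 above 0.064 m or angle between any of tall_jar, short_jar1, short_jar2, short_jar3, short_jar4's own z axis and vertical above 0.35 rad).
It fails at once if the robot pushes against a jar on the carousel (contact force between any of tall_jar, short_jar1, short_jar2, short_jar3, short_jar4 and the fingers above 3 N or contact force between any of tall_jar, short_jar1, short_jar2, short_jar3, short_jar4 and the arm above 3 N).
It fails at once if the carousel is turned clearly past the next slot, or turned the wrong way (value of joint carousel above 1.3 rad or value of joint carousel below -1.3 rad or horizontal distance between tall_jar and scan_point above 0.115 m).
It fails at once if something standing on the table is disturbed (distance of any of spray_bottle, steel_cup, label_box, spare_jar, steel_bowl from where it was at the start of the episode above 0.025 m or angle between any of spray_bottle, steel_cup, label_box, spare_jar, steel_bowl's own z axis and vertical above 0.3 rad).
It also fails if it takes over 35 s, if anything falls off the work surface, if the arm or the gripper's body presses on something with over 40 N, if the wrist force passes 120 N, or if a joint passes its speed limit or range.

## Working session

There is one attempt and no reset: what is moved stays moved. The work goes in short steps, Python scripts to look and compute and a shell command to move; the robot and the scene stay as the last step left them, time stands still between calls to the robot, and variables do not carry over. Pictures are saved under pics/ and viewed, at most 10 in all, crops included, and the job is handed in when it is done.

```bash
mkdir -p pics; ls
python3 - <<'E'
from bench import monitor, optics, r
import cv2,numpy as np
o=monitor.get_obs();print({k:np.round(v,3) for k,v in o.items()})
for n in("top","scene"):
    p,d=optics.grab_frame(n);cv2.imwrite(f"pics/{n}0.png",p[:,:,::-1]);np.save(f"pics/{n}0d.npy",d)
    m=optics.camera_model(n);print(n,m)
E
```

```text
pics
{'clock': np.float64(0.0), 'joints': array([-1.265,  0.478,  0.022,  1.556, -0.012,  1.109, -0.083]), 'qvel': array([ 0.   , -0.001, -0.   , -0.001, -0.   ,  0.001,  0.003]), 'tau': array([-0.0000e+00, -5.9645e+01,  1.6080e+00, -2.8120e+01,  1.2000e-02,
        9.0000e-03,  0.0000e+00]), 'tcp_pos': array([0.271, 0.617, 0.23 ]), 'orientation': array([-6.450e-01, -3.074e+00,  3.000e-03]), 'contact_force': array([ 0.212,  0.49 , -0.398]), 'moment': array([-0.023,  0.034, -0.025]), 'gripper_force': np.float64(0.0), 'grip_width': np.float64(0.085)}
top {'vertical_fov': 48.76767550966113, 'cx': 315.40920657816173, 'cy': 195.9760540769893, 'D': array([-0.01540366,  0.        ,  0.        ,  0.        ,  0.        ]), 'R': array([[ 2.69219500e-02, -9.99627663e-01,  4.44345799e-03],
       [-9.89654289e-01, -2.72794652e-02, -1.40855315e-01],
       [ 1.40924084e-01, -6.05387509e-04, -9.90020220e-01]]), 't': array([-0.01569323,  0.54271653,  1.2838491 ])}
scene {'vertical_fov': 50.970935450934654, 'cx': 318.95356241485825, 'cy': 199.3484236348589, 'D': array([-0.10108709,  0.        ,  0.        ,  0.        ,  0.        ]), 'R': array([[-0.59226823,  0.80539895,  0.02347072],
       [ 0.48586298,  0.38022476, -0.78699828],
       [-0.64277174, -0.45471053, -0.61650858]]), 't': array([ 0.30033901, -0.13029961,  1.66801649])}
```

View pics/top0.png

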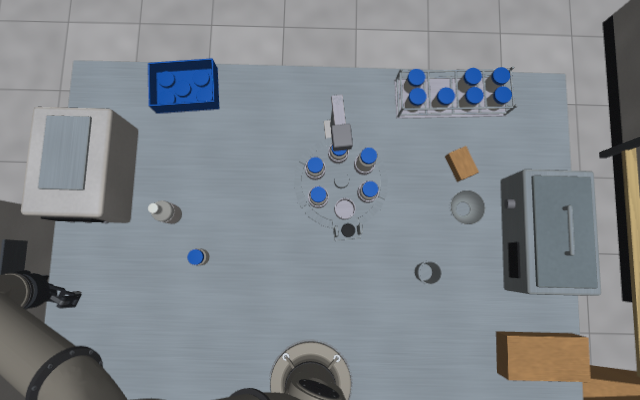

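View pics/scene0.png

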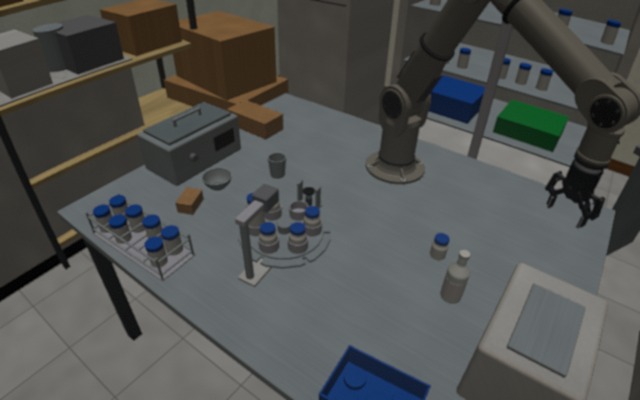

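The top view shows the carousel centred near (342,182), the head at (341,136), the button at (348,230) and the empty cup at (345,209). The jar at (368,158), right of the head, has a larger cap and is probably the tall one. The scene view agrees on the layout. I'll measure next.

```bash
cat > h.py <<'E'
import cv2,numpy as np
from bench import monitor, optics, r
def K(m):
    f=200/np.tan(np.radians(m["vertical_fov"]/2));return np.array([[f,0,m["cx"]],[0,f,m["cy"]],[0,0,1]])
def ray(uv,m):
    n=cv2.undistortPoints(np.array([[uv]],float),K(m),m["D"])[0,0];return np.r_[n,1]
def onz(uv,m,z):
    d=m["R"].T@ray(uv,m);c=-m["R"].T@m["t"];return c+d*(z-c[2])/d[2]
def dep(uv,m,d): 
    u,v=int(round(uv[0])),int(round(uv[1]));D=np.median(d[v-1:v+2,u-1:u+2]);return m["R"].T@(ray(uv,m)*D-m["t"])
E
python3 - <<'E'
from h import *
p=cv2.imread("pics/top0.png");d=np.load("pics/top0d.npy");m=optics.camera_model("top")
h=cv2.cvtColor(p,cv2.COLOR_BGR2HSV)
def blobs(mask,name,z=None):
    n,l,s,c=cv2.connectedComponentsWithStats(mask.astype(np.uint8))
    for i in range(1,n):
        if s[i,4]>20 and 180<c[i][0]<400 and 120<c[i][1]<280:
            P=dep(c[i],m,d);print(name,c[i].round(1),s[i,4],P.round(3),onz(c[i],m,z if z else P[2]).round(4))
blobs((h[...,0]>100)&(h[...,0]<125)&(h[...,1]>150)&(h[...,2]>80),"blue")
blobs(h[...,2]<45,"black",.103)
for uv in((342,182),(345,209),(338,230),(360,230),(341,136)):print(uv,dep(uv,m,d).round(3))
cv2.imwrite("pics/crop.png",cv2.resize(p[120:250,280:410],None,fx=4.5,fy=4.5,interpolation=cv2.INTER_CUBIC))
E
```

```text
blue [338.5 151.8] 61 [ 0.659 -0.063  0.125] [ 0.659  -0.0629  0.1252]
blue [368.3 155.3] 203 [ 0.639 -0.142  0.175] [ 0.6391 -0.1418  0.1753]
blue [314.8 164.7] 180 [0.62  0.003 0.124] [0.6201 0.0033 0.1244]
blue [369.8 188.8] 180 [ 0.555 -0.153  0.124] [ 0.5554 -0.1531  0.1236]
blue [317.9 194. ] 182 [ 0.537 -0.008  0.123] [ 0.5368 -0.0077  0.1227]
blue [194.9 256.6] 180 [0.353 0.338 0.077] [0.3534 0.3382 0.0765]
(342, 182) [ 0.582 -0.078  0.073]
(345, 209) [ 0.505 -0.09   0.048]
(338, 230) [ 0.442 -0.07   0.047]
(360, 230) [ 0.439 -0.127  0.123]
(341, 136) [ 0.67  -0.062  0.251]
```

View pics/crop.png

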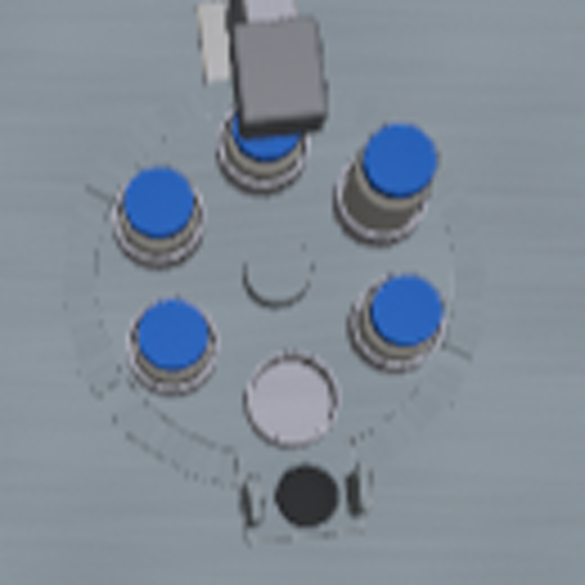

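The cap at (368,155) has its top at 0.175 m, so that is the tall jar. It sits to the right of the head, so the turn is counter-clockwise. Opposite jars give the axis at (0.588,-0.075) and phi at about 7.5°. First move: close the fingers and travel at the present height.

```bash
python3 - <<'E'
from h import *
m=optics.camera_model("top");d=np.load("pics/top0d.npy")
b=(347.6,230.1);print(dep(b,m,d).round(4),onz(b,m,.103).round(4))
E
for i in 1; do python3 -m crank '[[[-2.4,-3.2,0],[0,0,0]],[[-2.4,-3.2,0],[0,0,0]],[[-2.4,-3.2,0],[0,0,0]],[[-2.4,-3.2,0],[0,0,0]],[[-2.4,-3.2,0],[0,0,0]]]' 0 30; done
python3 -m crank '[[[-2.4,-3.2,0],[0,0,0]],[[-2.4,-3.2,0],[0,0,0]],[[-2.4,-3.2,0],[0,0,0]],[[-2.4,-3.2,0],[0,0,0]],[[-2.4,-3.2,0],[0,0,0]]]'
```

```text
[ 0.4391 -0.0942  0.1027] [ 0.4391 -0.0942  0.103 ]
clock: 0.6
tcp_pos: [0.317, 0.4214, 0.2309]
orientation: [-0.645, -3.074, 0.001]
contact_force: [0.5, 0.6, 0.7]
grip_width: 0.0125
gripper_force: 0.0
clock: 1.1
tcp_pos: [0.3624, 0.2267, 0.2311]
orientation: [-0.645, -3.074, 0.0]
contact_force: [1.0, 0.0, -0.1]
grip_width: -0.0001
gripper_force: 0.0
```

```bash
python3 -m crank '[[[-2.4,-3.2,0],[0,0,0]],[[-2.4,-3.2,0],[0,0,0]],[[-2.4,-3.2,0],[0,0,0]],[[-2.4,-3.2,0],[0,0,0]],[[-2.4,-3.2,0],[0,0,0]]]'
python3 -m crank '[[[-2.4,-3.2,1],[0,0,0]],[[-2.4,-3.2,1.5],[0,0,0]],[[-2,-2.5,1.5],[0,0,0]],[[0,0,2],[0,0,0]],[[0,0,0],[0,0,0]]]'
cat >> h.py <<'E'
from scipy.spatial.transform import Rotation as Ro
C=np.array([.588,-.075]);B=np.array([.4391,-.0942])
def go(th,z,off=0):
    "cm shift in tool axes from current TCP to button place at disc angle th, off m ahead tangentially"
    o=monitor.get_obs();v=B-C;c,s=np.cos(th),np.sin(th);v=np.array([[c,-s],[s,c]])@v
    t=np.array([-v[1],v[0]])/np.hypot(*v);w=np.r_[C+v+off*t,z]
    return (100*Ro.from_rotvec(o["orientation"]).inv().apply(w-o["tcp_pos"])).round(2)
E
python3 -c "
from h import *
print(go(0,.103),np.hypot(*(B-C)))"
```

```text
clock: 1.6
tcp_pos: [0.4078, 0.0321, 0.2313]
orientation: [-0.645, -3.075, -0.0]
contact_force: [0.6, 0.3, 0.1]
grip_width: -0.0001
gripper_force: 0.0
clock: 2.1
tcp_pos: [0.4325, -0.0758, 0.1693]
orientation: [-0.648, -3.069, 0.003]
contact_force: [-0.7, 0.4, -0.7]
grip_width: 0.0002
gripper_force: 0.0
[-1.37 -1.4   6.63] 0.1501327745697121
```

```bash
python3 -m crank '[[[-1.37,-1.4,0.5],[0,0,0]],[[0,0,2],[0,0,0]],[[0,0,2],[0,0,0]],[[0,0,1],[0,0,0]],[[0,0,0],[0,0,0]]]'
python3 -c "
from h import *
print(go(0,.103))
p,d=optics.grab_frame('scene');cv2.imwrite('pics/s1.png',cv2.resize(p[150:290,200:380],None,fx=4,fy=4,interpolation=2)[:,:,::-1])"
```

```text
clock: 2.6
tcp_pos: [0.4407, -0.0926, 0.1158]
orientation: [-0.643, -3.073, 0.0]
contact_force: [0.5, 0.1, -0.2]
grip_width: -0.0002
gripper_force: 0.0
[ 0.08 -0.21  1.28]
```

View pics/s1.png

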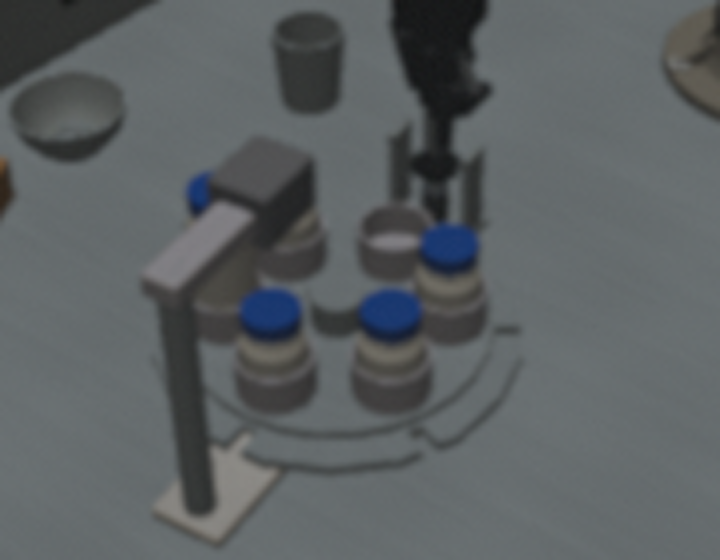

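The closed fingertip (crop 435,150) is between the posts, over the button. Next I press down.

```bash
python3 -m crank '[[[0.08,-0.21,1.2],[0,0,0]],[[0,0,0.6],[0,0,0]],[[0,0,0.5],[0,0,0]],[[0,0,0.4],[0,0,0]],[[0,0,0],[0,0,0]]]'
python3 -c "
from h import *
print(go(0,.0885), go(.1,.0885))"
```

```text
clock: 3.15
tcp_pos: [0.4407, -0.0949, 0.0894]
orientation: [0.645, 3.073, 0.001]
contact_force: [0.2, 0.6, 7.3]
grip_width: 0.0001
gripper_force: 3.4
[ 0.18 -0.    0.09] [-0.66 -1.25  0.09]
```

```bash
cat >> h.py <<'E'
def rows(ths,z,off):
    p=np.zeros(3)
    for t in ths:
        g=go(t,z,off);print(t,(g-p).round(2));p=g
E
python3 -c "
from h import *
rows([.05,.1,.15,.2,.25],.089,.012)"
```

```text
0.05 [-0.89 -1.63  0.04]
0.1 [-0.49 -0.58  0.  ]
0.15 [-0.51 -0.55  0.  ]
0.2 [-0.54 -0.53  0.  ]
0.25 [-0.56 -0.5   0.  ]
```

```bash
python3 -m crank '[[[-0.45,-0.8,0.04],[0,0,0]],[[-0.45,-0.8,0],[0,0,0]],[[-0.49,-0.58,0],[0,0,0]],[[-0.51,-0.55,0],[0,0,0]],[[-0.54,-0.53,0],[0,0,0]]]'
python3 -c "
from h import *
rows([.25,.3,.35,.4,.45],.089,.012)
p,d=optics.grab_frame('top');cv2.imwrite('pics/t2.png',cv2.resize(p[120:260,280:420],None,fx=4,fy=4,interpolation=2)[:,:,::-1])
m=optics.camera_model('top');h=cv2.cvtColor(p,cv2.COLOR_RGB2HSV)
n,l,s,c=cv2.connectedComponentsWithStats(((h[...,0]>100)&(h[...,0]<125)&(h[...,1]>150)&(h[...,2]>80)).astype(np.uint8))
for i in range(1,n):
  if s[i,4]>100 and 280<c[i][0]<400 and 120<c[i][1]<240:
    P=dep(c[i],m,d);q=P[:2]-C;print(P.round(3),np.degrees(np.arctan2(q[1],q[0])).round(1))"
```

```text
clock: 3.65
tcp_pos: [0.4502, -0.1347, 0.0895]
orientation: [0.645, 3.073, 0.001]
contact_force: [0.7, 0.9, 7.5]
grip_width: 0.0001
gripper_force: 3.6
0.25 [-0.53 -0.52  0.05]
0.3 [-0.58 -0.47  0.  ]
0.35 [-0.61 -0.44  0.  ]
0.4 [-0.64 -0.41  0.  ]
0.45 [-0.65 -0.38  0.  ]
[ 0.664 -0.039  0.124] 25.6
[ 0.654 -0.126  0.176] -37.5
[0.599 0.009 0.124] 82.6
[ 0.577 -0.159  0.125] -97.6
[ 0.521 -0.023  0.123] 142.5
```

View pics/t2.png

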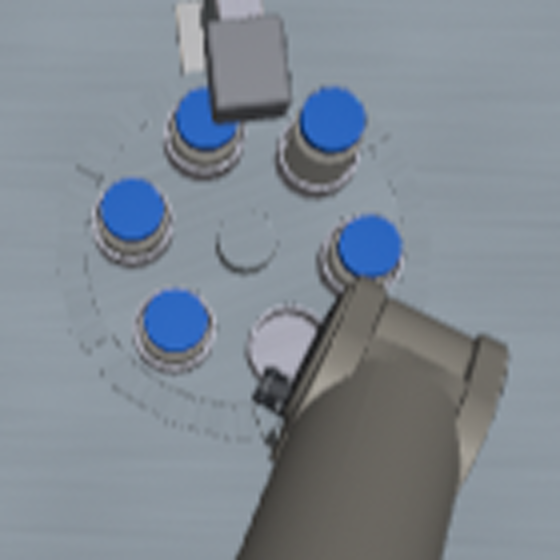

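The disc has turned 0.26 rad counter-clockwise, the tall jar is moving toward the head, and all jars are upright. I'll carry on along the arc.

```bash
python3 -m crank '[[[-0.53,-0.52,0.05],[0,0,0]],[[-0.58,-0.47,0],[0,0,0]],[[-0.61,-0.44,0],[0,0,0]],[[-0.64,-0.41,0],[0,0,0]],[[-0.65,-0.38,0],[0,0,0]]]'
python3 -c "
from h import *
rows([.51,.57,.63,.69,.75],.089,.012)"
```

```text
clock: 4.2
tcp_pos: [0.4685, -0.1672, 0.0889]
orientation: [0.645, 3.074, 0.001]
contact_force: [-0.3, 1.5, 7.3]
grip_width: 0.0003
gripper_force: 3.6
0.51 [-0.83 -0.39 -0.01]
0.57 [-0.83 -0.35  0.  ]
0.63 [-0.85 -0.31  0.  ]
0.69 [-0.86 -0.26  0.  ]
0.75 [-0.88 -0.21  0.  ]
```

```bash
python3 -m crank '[[[-0.83,-0.39,0],[0,0,0]],[[-0.83,-0.35,0],[0,0,0]],[[-0.85,-0.31,0],[0,0,0]],[[-0.86,-0.26,0],[0,0,0]],[[-0.88,-0.21,0],[0,0,0]]]'
cat >> h.py <<'E'
def jars():
    p,d=optics.grab_frame('top');m=optics.camera_model('top');h=cv2.cvtColor(p,cv2.COLOR_RGB2HSV)
    n,l,s,c=cv2.connectedComponentsWithStats(((h[...,0]>100)&(h[...,0]<125)&(h[...,1]>150)&(h[...,2]>80)).astype(np.uint8))
    for i in range(1,n):
      if s[i,4]>100 and 280<c[i][0]<400 and 120<c[i][1]<240:
        P=dep(c[i],m,d);q=P[:2]-C;print(P.round(3),s[i,4],'mod60 rad',((np.arctan2(q[1],q[0])-np.radians(7.5))%(np.pi/3)).round(3))
    return p
E
python3 -c "
from h import *
rows([.8,.85],.089,.012);jars()"
```

```text
clock: 4.7
tcp_pos: [0.5009, -0.1985, 0.0888]
orientation: [0.646, 3.074, 0.001]
contact_force: [-1.5, 0.8, 6.4]
grip_width: 0.0002
gripper_force: 3.5
0.8 [-0.77 -0.09 -0.02]
0.85 [-0.75 -0.09  0.  ]
[ 0.639 -0.008  0.125] 181 mod60 rad 0.796
[ 0.62  -0.152  0.126] 182 mod60 rad 0.788
[0.555 0.003 0.124] 186 mod60 rad 0.787
[ 0.504 -0.064  0.124] 183 mod60 rad 0.79
```

```bash
python3 -m crank '[[[-0.77,-0.09,0],[0,0,0]],[[-0.75,-0.09,0],[0,0,0]],[[0,0,-1],[0,0,0]],[[0,0,-1],[0,0,0]],[[0,0,0],[0,0,0]]]'
python3 -c "
from h import *
rows([.88,.90,.92,.94,.96,.98,1.0,1.02,1.05],.109,.012);jars()"
```

```text
clock: 5.25
tcp_pos: [0.514, -0.2058, 0.1097]
orientation: [0.645, 3.073, 0.001]
contact_force: [-0.4, -0.1, -0.4]
grip_width: 0.0001
gripper_force: 0.0
0.88 [-0.48 -0.07  0.07]
0.9 [-0.3  -0.02  0.  ]
0.92 [-0.3  -0.01  0.  ]
0.94 [-0.3  -0.01  0.  ]
0.96 [-0.3  0.   0. ]
0.98 [-0.3   0.01  0.  ]
1.0 [-0.3   0.01  0.  ]
1.02 [-0.3   0.02  0.  ]
1.05 [-0.45  0.04  0.  ]
[ 0.631 -0.002  0.124] 183 mod60 rad 0.9
[ 0.629 -0.149  0.124] 183 mod60 rad 0.894
[ 0.547 -0.     0.125] 185 mod60 rad 0.891
[ 0.503 -0.073  0.124] 182 mod60 rad 0.893
```

The plunger is released between slots and the disc is at 0.894 rad. Now I'll push the leading post slowly until it clicks in.

```bash
python3 -m crank '[[[-0.48,-0.07,0.05],[0,0,0]],[[-0.5,-0.02,0],[0,0,0]],[[-0.4,-0.01,0],[0,0,0]],[[-0.3,0,0],[0,0,0]],[[-0.3,0,0],[0,0,0]]]'
python3 -m crank '[[[-0.3,0.01,0],[0,0,0]],[[-0.2,0.01,0],[0,0,0]],[[-0.2,0.02,0],[0,0,0]],[[-0.2,0.02,0],[0,0,0]],[[0,0,0],[0,0,0]]]'
python3 -c "
from h import *
rows([1.04,1.06,1.08,1.1],.109,.012);jars()"
```

```text
clock: 5.8
tcp_pos: [0.5305, -0.2142, 0.1074]
orientation: [-0.645, -3.072, -0.001]
contact_force: [-3.6, 1.5, 3.5]
grip_width: 0.0001
gripper_force: 2.2
clock: 6.3
tcp_pos: [0.5404, -0.2178, 0.1078]
orientation: [0.645, 3.074, -0.0]
contact_force: [-1.1, 2.4, -1.1]
grip_width: -0.0005
gripper_force: 1.0
1.04 [ 0.02 -0.01 -0.12]
1.06 [-0.3   0.03  0.  ]
1.08 [-0.3   0.03  0.  ]
1.1 [-0.3   0.05  0.  ]
[ 0.634 -0.145  0.126] 184 mod60 rad 0.981
[0.625 0.001 0.123] 183 mod60 rad 0.98
[ 0.541 -0.004  0.124] 182 mod60 rad 0.983
[ 0.503 -0.08   0.124] 184 mod60 rad 0.977
```

```bash
python3 -m crank '[[[-0.2,0.02,0],[0,0,0]],[[-0.2,0.02,0],[0,0,0]],[[-0.2,0.03,0],[0,0,0]],[[-0.15,0.03,0],[0,0,0]],[[0,0,0],[0,0,0]]]'
python3 -c "
from h import *
jars()"
python3 -m crank '[[[-0.1,0.01,0],[0,0,0]],[[-0.1,0.01,0],[0,0,0]],[[0,0,0],[0,0,0]]]'
python3 -c "
from h import *
jars()"
```

```text
clock: 6.85
tcp_pos: [0.5481, -0.2206, 0.1083]
orientation: [0.645, 3.073, -0.001]
contact_force: [-0.5, -1.0, -0.0]
grip_width: -0.0002
gripper_force: 0.0
[ 0.639 -0.142  0.125] 184 mod60 rad 0.004
[0.62  0.003 0.125] 182 mod60 rad 0.007
[ 0.536 -0.008  0.124] 182 mod60 rad 0.004
[ 0.504 -0.086  0.125] 183 mod60 rad 1.045
clock: 7.2
tcp_pos: [0.5493, -0.2206, 0.1079]
orientation: [0.645, 3.074, -0.0]
contact_force: [-1.7, -0.3, 0.0]
grip_width: 0.0001
gripper_force: 0.0
[ 0.639 -0.142  0.125] 184 mod60 rad 0.003
[0.62  0.003 0.123] 181 mod60 rad 0.003
[ 0.536 -0.008  0.123] 181 mod60 rad 0.003
[ 0.504 -0.086  0.123] 182 mod60 rad 1.046
```

The disc now reads 1.05 rad. I'll back off the post, lift clear and check the button height.

```bash
python3 -m crank '[[[0.8,-0.05,0],[0,0,0]],[[0.6,0,-1],[0,0,0]],[[0,0,-3],[0,0,0]],[[0,0,-4],[0,0,0]],[[0,0,-4],[0,0,0]]]'
python3 -m crank '[[[3,4,0],[0,0,0]],[[3,4,0],[0,0,0]],[[3,4,0],[0,0,0]],[[3,4,0],[0,0,0]],[[3,4,0],[0,0,0]]]'
python3 -m crank '[[[3,4,0],[0,0,0]],[[3,4,0],[0,0,0]],[[3,4,0],[0,0,0]],[[0,0,0],[0,0,0]],[[0,0,0],[0,0,0]]]'
python3 -c "
from h import *
p=jars();cv2.imwrite('pics/t3.png',cv2.resize(p[110:250,280:420],None,fx=4,fy=4,interpolation=2)[:,:,::-1])
p,d=optics.grab_frame('top');m=optics.camera_model('top')
mask=(p.max(2)<50).astype(np.uint8);n,l,s,c=cv2.connectedComponentsWithStats(mask)
for i in range(1,n):
  if s[i,4]>30 and 330<c[i][0]<430 and 180<c[i][1]<250: print(c[i],s[i,4],dep(c[i],m,d).round(4))"
```

```text
clock: 7.75
tcp_pos: [0.5349, -0.2151, 0.2296]
orientation: [-0.646, -3.073, -0.0]
contact_force: [1.5, -0.6, -0.4]
grip_width: 0.0002
gripper_force: 0.0
clock: 8.25
tcp_pos: [0.4778, 0.0297, 0.2286]
orientation: [0.646, 3.074, 0.001]
contact_force: [1.1, 0.6, 1.1]
grip_width: -0.0001
gripper_force: 0.0
clock: 8.75
tcp_pos: [0.4442, 0.1749, 0.2283]
orientation: [0.641, 3.075, 0.0]
contact_force: [0.4, 0.3, -0.5]
grip_width: 0.0001
gripper_force: 0.0
[ 0.64  -0.142  0.123] 184 mod60 rad 0.005
[0.62  0.003 0.125] 181 mod60 rad 0.008
[ 0.536 -0.008  0.124] 182 mod60 rad 0.005
[ 0.504 -0.086  0.124] 183 mod60 rad 1.045
[392.44444444 197.48888889] 45 [ 0.5353 -0.2203  0.1042]
```

View pics/t3.png

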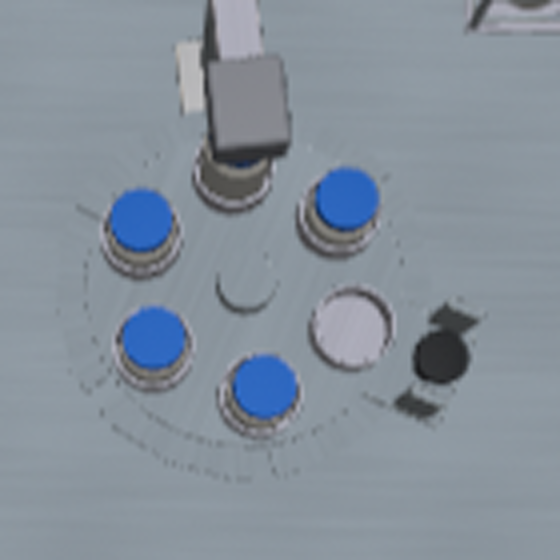

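The tall jar is under the head (crop 235,160), the button is at (440,356), and the robot is clear. One more check of the height at the button's centre before I hand in.

```bash
python3 -c "
from h import *
p,d=optics.grab_frame('top');m=optics.camera_model('top')
z=[dep((u,v),m,d)[2] for u in (388,390,392) for v in (197,199,201)];print(np.round(z,4))
if .1<np.median(z)<.107: print(r.hand_in())"
```

```text
[0.104  0.1036 0.103  0.1027 0.1036 0.1013 0.1023 0.1027 0.1034]
the job is handed in; nothing more can be done
None
```

The job is handed in: the carousel was turned one slot counter-clockwise, the tall jar stands under the scan head, the plunger is out (button measured at 103 mm), and the arm is clear; the verdict itself was not shown.

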